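# Line up the imam pieces by height on the marked rail

## Task

Stand the four imam pieces upright on the white marks of the wooden rail, one centred on each mark, in order of height: the shortest at the end beside the green glass dish, rising to the tallest at the end beside the silver bead gauge. The tallest is still standing in the deep well of the wooden block. Leave the dish and the gauge where they stand.

Things in the scene. Friction and masses are not known exactly. Their poses are not given: they have to be found in the camera images.
- turquoise: Turquoise blue imam piece, 50 mm high, the shortest (turned, upright: foot 26 mm across, 6 mm high; shaft 20 mm across up to 13 mm below the top; small head). Origin: centre of the foot's underside, z up. It starts standing loose on the table.
- coral: Red coral imam piece, 65 mm high, second shortest (turned, upright: foot 26 mm across, 6 mm high; shaft 20 mm across up to 13 mm below the top; small head). Origin: centre of the foot's underside, z up. It starts standing loose on the table.
- ebony: Near-black ebony imam piece, 80 mm high, second tallest (turned, upright: foot 26 mm across, 6 mm high; shaft 20 mm across up to 13 mm below the top; small head). Origin: centre of the foot's underside, z up. It starts standing loose on the table.
- amber: Yellow amber imam piece, 105 mm high, the tallest (turned, upright: foot 26 mm across, 6 mm high; shaft 20 mm across up to 13 mm below the top; small head). Origin: centre of the foot's underside, z up. Starts in the deep snug well of a fixed dark wooden block (66 x 66 mm, 60 high; well 29 wide, 50 deep, floor 10 mm above the table), upper 55 mm out; it comes out only straight up.
- mark1: White ceramic disc, 36 mm across, 2 mm thick, fixed on top of the wooden rail; the end mark at the left (+y) end. The fixed rail (306 x 66 mm, 20 high) lies roughly along y (turned up to 0.25 rad); its four discs stand in a row, 80 mm apart. Origin: centre of the disc's underside, 20 mm above the table (its upper face is at 22 mm).
- mark2: White ceramic disc, 36 mm across, 2 mm thick, fixed on top of the wooden rail; next to the left end mark. The fixed rail (306 x 66 mm, 20 high) lies roughly along y (turned up to 0.25 rad); its four discs stand in a row, 80 mm apart. Origin: centre of the disc's underside, 20 mm above the table (its upper face is at 22 mm).
- mark3: White ceramic disc, 36 mm across, 2 mm thick, fixed on top of the wooden rail; next to the right end mark. The fixed rail (306 x 66 mm, 20 high) lies roughly along y (turned up to 0.25 rad); its four discs stand in a row, 80 mm apart. Origin: centre of the disc's underside, 20 mm above the table (its upper face is at 22 mm).
- mark4: White ceramic disc, 36 mm across, 2 mm thick, fixed on top of the wooden rail; the end mark at the right (-y) end. The fixed rail (306 x 66 mm, 20 high) lies roughly along y (turned up to 0.25 rad); its four discs stand in a row, 80 mm apart. Origin: centre of the disc's underside, 20 mm above the table (its upper face is at 22 mm).
- dish: Round green glass dish, 90 mm across, 32 mm high, loose; stands on the table just beyond one end of the rail, about 240 mm from the rail's middle. Origin: centre of its underside.
- gauge: Squat round silver bead gauge, 72 mm across, 40 mm high, loose; stands on the table just beyond the other end of the rail, about 240 mm from the rail's middle. Origin: centre of its underside.
Things that resemble listed ones, but are neither listed nor needed, are in the scene too. Leave any purple or red look-alike of the amber alone.

How it is judged:
By the outcome, as a careful person would: the job done as asked, in the order asked, and still so for the second after the job is handed in, with the robot touching nothing.
It also fails if it takes over 115 s, if anything falls off the work surface, if the arm or the gripper's body presses on something with over 40 N, if the wrist force passes 120 N, or if a joint passes its speed limit or range.

## Robot

A 7-joint arm with a two-finger parallel gripper is mounted at the origin on the work surface. World frame = base frame: x ahead of the robot, y to its left, z up, the work surface at z = 0. Lengths are in m, angles in rad, forces in N, time in s.
With the tool pointing down it reaches from about 0.425 to 0.925 m from the base axis. Payload 6.8 kg.
Tool frame: the origin (TCP) lies at the very end of the fingers, on their centre line; the grasp point (between the pads) lies 19 mm behind it; z points along the fingers, y is the line along which they close (so a half turn about z gives the same grasp; the last joint's range is limited). The gripper opens to 85 mm and grips with 20 to 120 N. Pads are 22 mm wide; open, the fingers measure 114 mm over their backs; the gripper's body (76 mm by 85 mm) begins 54 mm behind the grasp point. The pads swing forward as they close: fully open they stand 13 mm farther back than shut.
Start: joints at [-1.438, 0.477, 0.022, 1.555, -0.011, 1.109, -0.083], TCP at [0.161, 0.656, 0.231] pointing down, gripper open.
Joint ranges: [-2.96, 2.96], [-0.34, 2.1], [-1.41, 1.46], [0.24, 2.44], [-1.37, 4.51], [0.17, 1.92], [-2.96, 2.96]. Speed limits (rad/s): [2.39, 2.39, 3.14, 3.14, 3.14, 3.14, 3.14].

## Interface

Orientations are given as a unit quaternion [w, x, y, z].
In Python, from station import bot gives the robot as it stands. The module is installed in compiled form; this text tells all that it offers.
- The arm moves only by the shell command python3 -m jog 'ROWS' [OPENING] [FORCE]. ROWS is JSON, a list of rows, each a list of 4 numbers: the shift along the tool's x, y, z in cm, then the turn about the tool's z in rad. In form: [[x, y, z, spin], ...]. A call has 1 to 20 rows; each row is the pose to reach, as a shift and turn from the pose commanded when the call began, along the tool's axes at that moment; what a row does not reach only later rows make up. A row lasts 1/12 s, in which the tool goes at most 41.7 mm and 7.16 degrees, less where a joint would pass 70% of its speed; a pose out of reach is approached as far as the arm can. A call with a gripper value outside its range is refused whole. OPENING is the closure, from -1 (fully open) to 1 (shut), set as the call begins (- or left out, the last holds). The fingers move at their own pace and stop on an object; FORCE is the grip in N (left out, the last holds). Time passes only in rows, so rows that repeat a pose let the fingers close. It gives the time, the measured TCP pose, the force, the opening and the grip force at its end, in the units of the state.
- bot.get_obs(): the state, without advancing time (a new reading comes with each control period).
- bot.read_camera(name): name is "side" or "top"; returns a dict with "pixels" (400x640x3 uint8, red, green, blue), "depth" (400x640 float32, m along the optical axis (not along the pixel's ray), 0 where there is no reading), "fovy" (degrees; the focal length in pixels is half the picture's height over the tangent of half this angle, whatever the lens; pixels are square), "cx", "cy" (the principal point, pixels), "distortion" ([k1, k2, p1, p2, k3] as OpenCV has them; the pictures are not rectified), "pose" (4x4, takes a point from camera to world coordinates). Camera axes: x right, y down, z forward; pixel columns grow to the right and rows downward; lengths in m; the calibration is good to about 2 mm. A picture is of the moment at which its call begins.
- bot.hand_in(): hands the job in; it is judged then, once.
The state is a dict: "t": time; "q": joint angles; "joint_vel": joint speeds; "joint_torque": joint torques, N m; "eef_pos": TCP position; "tool_rot": TCP orientation; "contact_force": force on the tool from outside, world axes, zero at the start; "torque": the same for the moment, N m; "gripper_width": opening from 0.0 (shut) to 1.0 (fully open); "grasp_force": force on a finger pad.
Only numpy, scipy, OpenCV 4.12 (cv2) and the standard library are available. Lean on these libraries where they do the work, as an engineer would, in place of code of your own. Each camera call takes 0.05 s, during which the arm holds its last target. There are 200 camera calls.

## Working session

There is one attempt and no reset: what is moved stays moved. The work goes in short steps, Python scripts to look and compute and a shell command to move; the robot and the scene stay as the last step left them, time stands still between calls to the robot, and variables do not carry over. Pictures are saved under pics/ and viewed, at most 14 in all, crops included, and the job is handed in when it is done.

```bash
mkdir -p pics
cat > h.py <<'E'
import numpy as np, cv2
from station import bot
def cam(n):
    c=bot.read_camera(n); f=200/np.tan(np.radians(c["fovy"])/2)
    c["K"]=np.array([[f,0,c["cx"]],[0,f,c["cy"]],[0,0,1.]]); c["D"]=np.array(c["distortion"],float); c["T"]=np.array(c["pose"]); return c
def save(c,n): cv2.imwrite("pics/"+n,c["pixels"][:,:,::-1])
def ray(c,uv):
    p=cv2.undistortPoints(np.array(uv,float).reshape(-1,1,2),c["K"],c["D"]).reshape(-1,2)
    d=np.c_[p,np.ones(len(p))]@c["T"][:3,:3].T
    return c["T"][:3,3],d
def onz(c,uv,z):
    o,d=ray(c,uv); return o+d*((z-o[2])/d[:,2])[:,None]
def cloud(c):
    v,u=np.mgrid[:400,:640]; o,d=ray(c,np.c_[u.ravel(),v.ravel()])
    return (o+d*c["depth"].ravel()[:,None]).reshape(400,640,3)
E
python3 - <<'E'
from h import *
for n in("top","side"):
    c=cam(n); save(c,n+"0.png"); print(n,c["T"].round(3).tolist(),c["fovy"],c["D"])
o=bot.get_obs(); print(o)
E
```

```text
top [[-0.016, -0.986, 0.165, 0.356], [-1.0, 0.015, -0.006, -0.004], [0.004, -0.165, -0.986, 0.942], [0.0, 0.0, 0.0, 1.0]] 45.607608333612454 [-0.07070396  0.          0.          0.          0.        ]
side [[-0.656, -0.426, 0.623, 0.05], [-0.755, 0.351, -0.554, 0.437], [0.017, -0.834, -0.552, 0.48], [0.0, 0.0, 0.0, 1.0]] 51.51702623356899 [-0.02696156  0.          0.          0.          0.        ]
{'t': 0.1, 'q': array([-1.43808753,  0.47774233,  0.02232417,  1.55633525, -0.01149705,
        1.10929723, -0.08313602]), 'joint_vel': array([-0.00022524, -0.0031355 , -0.00101629, -0.00304809,  0.00026094,
       -0.00057403, -0.00069386]), 'joint_torque': array([ 3.74292140e-03, -5.97761929e+01,  1.61342751e+00, -2.81957138e+01,
        1.28118010e-02,  5.02465366e-03,  3.58754085e-05]), 'eef_pos': array([0.1608536 , 0.65501148, 0.2304132 ]), 'tool_rot': array([-4.19747735e-05,  1.20112692e-01,  9.92759919e-01, -8.26064729e-04]), 'contact_force': array([-0.15659261, -0.60846773,  0.34737099]), 'torque': array([ 0.02099775, -0.03999105, -0.00059215]), 'grasp_force': 0.0, 'gripper_width': 0.9988561344302421}
```

View pics/top0.png

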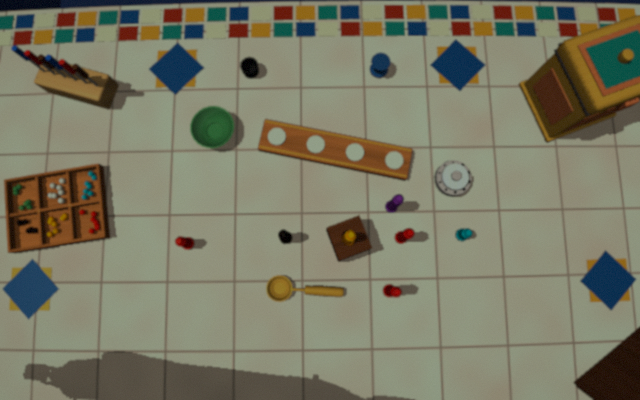

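View pics/side0.png

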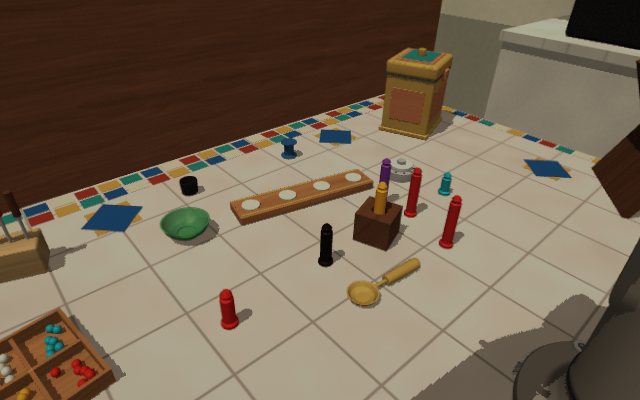

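The top view shows the dish left of the rail at (212,128) and the gauge right at (454,178). The discs are at (277,136), (316,144), (355,152) and (394,160). Turquoise is at (464,234), ebony at (285,237), amber in the block at (349,237), and the short red coral at (185,242). The tall red pieces at (405,236) and (392,291) and the purple one at (395,203) are look-alikes.

```bash
cat > meas.py <<'E'
from h import *
from scipy.optimize import least_squares
def blobs(c,n):
    hsv=cv2.cvtColor(c["pixels"],cv2.COLOR_RGB2HSV).astype(int);H,S,V=hsv[...,0],hsv[...,1],hsv[...,2]
    return {"turq":(abs(H-92)<9)&(S>120)&(V>50),"red":((H<6)|(H>174))&(S>150)&(V>60),"dark":(V<45),"amber":(abs(H-22)<7)&(S>150)&(V>90),"white":(S<70)&(V>130),"green":(abs(H-70)<15)&(S>100)}[n]
if __name__=="__main__":
    A,B=cam("top"),cam("side"); PA,PB=cloud(A),cloud(B)
    for n in("turq","red","dark","amber"):
        for tag,C,P in(("top",A,PA),("side",B,PB)):
            m=blobs(C,n); k,l,s,_=cv2.connectedComponentsWithStats(m.astype(np.uint8))
            for i in range(1,k):
                if s[i,4]<40: continue
                p=P[l==i]; p=p[(p[:,2]>.012)&(p[:,2]<.13)&(p[:,0]<.75)&(p[:,0]>.3)&(abs(p[:,1])<.45)]
                if len(p)<25: continue
                top=np.percentile(p[:,2],98); q=p[(p[:,2]>(.065 if n=="amber" else .012))&(p[:,2]<top-.016)]
                if len(q)<12: q=p
                r=least_squares(lambda x:np.hypot(q[:,0]-x[0],q[:,1]-x[1])-.010,q[:,:2].mean(0)+.007*(q[:,:2].mean(0)-C["T"][:2,3])/np.linalg.norm(q[:,:2].mean(0)-C["T"][:2,3]),loss="soft_l1",f_scale=.002)
                print(n,tag,s[i,:5],"top %.3f"%top,r.x.round(4),"rms %.4f"%np.sqrt(np.mean(r.fun**2)),len(q))
    D=[]
    for tag,C in(("top",A),("side",B)):
        m=blobs(C,"white").astype(np.uint8); P=cloud(C)
        m&=((P[...,2]>.014)&(P[...,2]<.03)&(P[...,0]<.7)&(P[...,0]>.3)&(abs(P[...,1])<.3)).astype(np.uint8)
        for c in cv2.findContours(m,cv2.RETR_EXTERNAL,cv2.CHAIN_APPROX_NONE)[0]:
            if cv2.contourArea(c)<60: continue
            w=onz(C,c.reshape(-1,2),.022); (x,y),r=cv2.minEnclosingCircle((w[:,:2]*1000).astype(np.float32))
            print("disc",tag,w[:,:2].mean(0).round(4),[round(x,1),round(y,1),round(r,1)])
    for nm,(u,v) in dict(dish=(212,128),gauge=(454,178),scoop=(280,288),block=(335,240)).items(): print(nm,PA[v,u].round(3))
    print(bot.get_obs()["t"])
E
python3 meas.py
```

```text
turq top [456 229  16  11 132] top 0.051 [ 0.4368 -0.284 ] rms 0.0005 37
turq side [438 172  13  23 188] top 0.051 [ 0.4369 -0.2849] rms 0.0012 78
red top [ 90 212  10  21 101] top 0.019 [0.4673 0.4493] rms 0.0052 76
red top [395 229  19  14 167] top 0.107 [ 0.4339 -0.1627] rms 0.0003 71
red top [176 237  18  12 116] top 0.068 [0.428 0.261] rms 0.0009 26
red top [384 285  17  12 148] top 0.107 [ 0.3298 -0.1358] rms 0.0003 52
red side [404 168  18  49 469] top 0.105 [ 0.4341 -0.1625] rms 0.0010 322
red side [439 195  23  54 577] top 0.105 [ 0.3305 -0.1357] rms 0.0009 392
red side [220 289  19  41 545] top 0.066 [0.4291 0.2604] rms 0.0006 242
red side [ 71 359  24  28 304] top 0.018 [0.4698 0.4389] rms 0.0053 179
dark top [71 67 18 12 96] top 0.130 [0.7462 0.4425] rms 0.0013 16
dark top [106  80  11  11  68] top 0.048 [0.7471 0.4347] rms 0.0011 25
dark top [100 166   9  71 211] top 0.022 [0.5238 0.4315] rms 0.0348 90
dark top [279 231  13  12 119] top 0.082 [0.4373 0.0658] rms 0.0002 30
dark top [355 233  12  10  78] top 0.063 [ 0.4335 -0.0706] rms 0.0040 78
dark side [  4 192  17  25 
[... 737 characters left out ...]
 131  37 240] top 0.022 [ 0.5913 -0.0133] rms 0.0784 239
amber side [374 182  13  33 326] top 0.116 [ 0.4311 -0.0562] rms 0.0009 179
amber side [ 347  258   73   47 1045] top 0.021 [0.3333 0.0151] rms 0.0348 555
disc top [ 0.5867 -0.1519] [586.4, -151.9, 17.6]
disc top [ 0.6045 -0.0737] [604.5, -73.7, 17.6]
disc top [0.6223 0.0047] [622.0, 4.4, 17.2]
disc top [0.6392 0.0829] [639.7, 83.0, 17.8]
disc side [0.6393 0.0831] [638.7, 82.3, 18.3]
disc side [0.622  0.0047] [622.0, 4.4, 18.0]
disc side [ 0.6045 -0.0736] [604.7, -73.6, 17.9]
disc side [ 0.5867 -0.1516] [586.8, -151.6, 18.3]
dish [0.664 0.217 0.005]
gauge [ 0.544 -0.265  0.041]
scoop [0.338 0.077 0.004]
block [ 0.426 -0.03   0.06 ]
0.2
```

```bash
cat > go.py <<'E'
# go.py x y z [yaw of closing line, deg] -> shift in tool axes (cm) and spin from the present pose
import sys,numpy as np
from scipy.spatial.transform import Rotation as R
from station import bot
o=bot.get_obs(); a=list(map(float,sys.argv[1:])); r=R.from_quat(np.roll(o["tool_rot"],-1)); M=r.as_matrix()
d=M.T@(np.array(a[:3])-o["eef_pos"])*100; yaw=np.degrees(np.arctan2(M[1,1],M[0,1]))
s=0
if len(a)>3: s=-((a[3]-yaw+90)%180-90)
print(d.round(2),"spin %.3f"%np.radians(s),"rows",np.ceil(max(np.linalg.norm(d)/4.17,abs(s)/7.16)),"| pos",o["eef_pos"].round(4),"yaw %.1f z %s q7 %.2f t %.1f"%(yaw,M[:,2].round(3),o["q"][6],o["t"]))
E
python3 go.py .4285 .2607 .12 -12.6
```

```text
[-35.4  -31.92  11.11] spin 1.550 rows 13.0 | pos [0.1609 0.6552 0.2307] yaw 76.2 z [-0.    -0.001 -1.   ] q7 -0.08 t 0.2
```

```bash
python3 -m jog '[[-35.4,-31.9,11.1,1.55],[-35.4,-31.9,11.1,1.55],[-35.4,-31.9,11.1,1.55],[-35.4,-31.9,11.1,1.55],[-35.4,-31.9,11.1,1.55],[-35.4,-31.9,11.1,1.55],[-35.4,-31.9,11.1,1.55],[-35.4,-31.9,11.1,1.55],[-35.4,-31.9,11.1,1.55],[-35.4,-31.9,11.1,1.55],[-35.4,-31.9,11.1,1.55],[-35.4,-31.9,11.1,1.55],[-35.4,-31.9,11.1,1.55],[-35.4,-31.9,11.1,1.55],[-35.4,-31.9,11.1,1.55],[-35.4,-31.9,11.1,1.55],[-35.4,-31.9,11.1,1.55],[-35.4,-31.9,11.1,1.55],[-35.4,-31.9,11.1,1.55]]' -1 40; python3 go.py .4285 .2607 .013 -12.6
```

```text
t: 1.78
eef_pos: [0.4283, 0.2621, 0.1204]
tool_rot: [-0.0, 0.78, 0.626, 0.0]
contact_force: [-0.3, -0.3, -0.5]
gripper_width: 1.002
grasp_force: 0.0
[-0.14  0.05 10.74] spin 0.002 rows 3.0 | pos [0.4283 0.2621 0.1204] yaw -12.5 z [ 0.  0. -1.] q7 -0.66 t 1.8
```

```bash
python3 -m jog '[[-0.1,0,4,0],[-0.1,0,8,0],[-0.1,0.05,10.7,0],[-0.1,0.05,10.7,0],[-0.1,0.05,10.7,0]]' >/dev/null; python3 -m jog '[[0,0,0,0],[0,0,0,0],[0,0,0,0],[0,0,0,0],[0,0,0,0],[0,0,0,0],[0,0,0,0],[0,0,0,0],[0,0,0,0],[0,0,0,0]]' 1 40;  python3 go.py .622 .0046 .155 -12.6
```

```text
t: 3.03
eef_pos: [0.4293, 0.2607, 0.0141]
tool_rot: [-0.0, 0.78, 0.625, 0.001]
contact_force: [-2.3, 0.0, 8.5]
gripper_width: 0.224
grasp_force: 38.8
[-20.77  24.4  -14.11] spin -0.000 rows 9.0 | pos [0.4293 0.2607 0.0141] yaw -12.6 z [ 0.001  0.001 -1.   ] q7 -0.55 t 3.0
```

```bash
python3 -m jog '[[0,0,-4,0],[0,0,-8,0],[-2,2,-12,0],[-5,5.5,-14,0],[-8,9,-14,0],[-10.5,12.5,-14,0],[-13,15.5,-14,0],[-16,18.5,-14,0],[-18.5,21.5,-14,0],[-20.8,24.4,-14,0],[-20.8,24.4,-14,0],[-20.8,24.4,-14,0],[-20.8,24.4,-14,0],[-20.8,24.4,-14,0]]';  python3 go.py .622 .0046 .036 -12.6
```

```text
t: 4.2
eef_pos: [0.6207, 0.0058, 0.1529]
tool_rot: [-0.001, 0.78, 0.626, -0.0]
contact_force: [-0.2, -0.6, -0.6]
gripper_width: 0.22
grasp_force: 39.4
[-0.09  0.17 11.69] spin 0.002 rows 3.0 | pos [0.6207 0.0058 0.1529] yaw -12.5 z [-0.001  0.001 -1.   ] q7 -0.06 t 4.2
```

Run:
```python
from h import *
c=cam("side"); save(c,"s1.png")
```

```text
(no output)
```

View pics/s1.png

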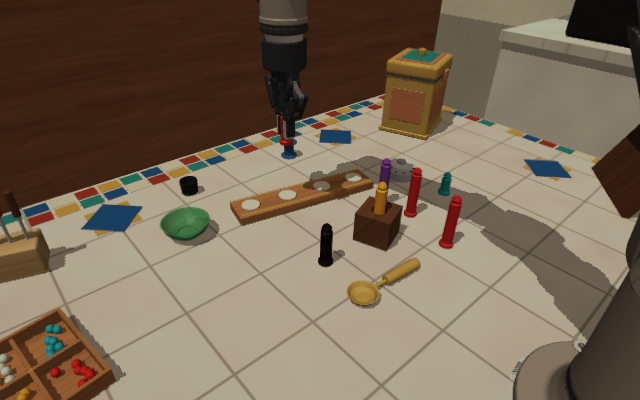

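The coral is held upright in the fingers at (286,128), and nothing else has moved. I'll lower it onto mark 2.

```bash
python3 -m jog '[[-0.1,0.15,3,0],[-0.1,0.15,6,0],[-0.1,0.15,8.5,0],[-0.1,0.15,10,0],[-0.1,0.15,10.6,0],[-0.1,0.15,10.9,0],[-0.1,0.15,10.9,0],[-0.1,0.15,10.9,0],[-0.1,0.15,10.9,0]]';  python3 go.py .622 .0046 .036 -12.6
```

```text
t: 5.0
eef_pos: [0.6238, 0.003, 0.0457]
tool_rot: [0.001, 0.78, 0.625, 0.001]
contact_force: [-0.7, -0.6, -1.6]
gripper_width: 0.226
grasp_force: 39.4
[ 0.12 -0.22  0.97] spin 0.000 rows 1.0 | pos [0.6238 0.003  0.0457] yaw -12.6 z [ 0.002  0.    -1.   ] q7 0.02 t 5.0
```

```bash
python3 -m jog '[[0.1,-0.2,0.7,0],[0.1,-0.2,0.7,0],[0.1,-0.2,0.7,0],[0.1,-0.2,0.7,0],[0.1,-0.2,0.7,0],[0.1,-0.2,0.7,0],[0.1,-0.2,0.7,0],[0.1,-0.2,0.7,0]]';  python3 go.py .622 .0046 .036 -12.6
```

```text
t: 5.67
eef_pos: [0.6213, 0.0041, 0.0373]
tool_rot: [0.0, 0.78, 0.625, 0.0]
contact_force: [-0.2, 1.0, -0.6]
gripper_width: 0.222
grasp_force: 39.4
[0.07 0.06 0.13] spin -0.000 rows 1.0 | pos [0.6213 0.0041 0.0373] yaw -12.6 z [ 0.  0. -1.] q7 0.02 t 5.7
```

```bash
python3 -m jog '[[0.05,0.05,0.1,0],[0.05,0.05,0.15,0],[0.05,0.05,0.15,0],[0.05,0.05,0.15,0],[0.05,0.05,0.15,0],[0.05,0.05,0.15,0]]';  python3 -m jog '[[0,0,0,0],[0,0,0,0],[0,0,0,0],[0,0,0,0],[0,0,0,0],[0,0,0,0],[0,0,0,0],[0,0,0,0],[0,0,0,0]]' -1; python3 -m jog '[[0,0,-3,0],[0,0,-6,0],[0,0,-9,0],[0,0,-11,0],[0,0,-11,0],[0,0,-11,0]]'; python3 go.py .4374 .0657 .12 -12.6
```

```text
t: 6.17
eef_pos: [0.622, 0.0044, 0.0362]
tool_rot: [0.0, 0.781, 0.625, 0.0]
contact_force: [-2.0, -0.3, 5.0]
gripper_width: 0.226
grasp_force: 39.9
t: 6.92
eef_pos: [0.6218, 0.0045, 0.0358]
tool_rot: [-0.0, 0.78, 0.625, -0.0]
contact_force: [-0.1, 0.1, 0.2]
gripper_width: 1.0
grasp_force: 0.0
t: 7.42
eef_pos: [0.6225, 0.0046, 0.147]
tool_rot: [0.001, 0.78, 0.625, 0.001]
contact_force: [-0.2, 0.1, 0.4]
gripper_width: 0.998
grasp_force: 0.0
[  1.92 -19.4    2.66] spin -0.000 rows 5.0 | pos [0.6225 0.0046 0.147 ] yaw -12.6 z [ 0.003  0.001 -1.   ] q7 -0.05 t 7.4
```

```bash
python3 -m jog '[[1.9,-19.4,2,0],[1.9,-19.4,2,0],[1.9,-19.4,2,0],[1.9,-19.4,2,0],[1.9,-19.4,2,0],[1.9,-19.4,2,0],[1.9,-19.4,2,0],[1.9,-19.4,2,0],[1.9,-19.4,2,0],[1.9,-19.4,2,0],[1.9,-19.4,2,0],[1.9,-19.4,2,0],[1.9,-19.4,2,0]]'; python3 go.py .4374 .0657 .023 -12.6
```

```text
t: 8.5
eef_pos: [0.4369, 0.0651, 0.1257]
tool_rot: [0.0, 0.781, 0.625, -0.0]
contact_force: [0.1, -0.3, -0.6]
gripper_width: 1.001
grasp_force: 0.0
[ 0.07  0.03 10.27] spin -0.001 rows 3.0 | pos [0.4369 0.0651 0.1257] yaw -12.6 z [ 0. -0. -1.] q7 -0.29 t 8.5
```

Run:
```python
from h import *
import meas
c=cam("top"); save(c,"t1.png")
m=meas.blobs(c,"red"); P=cloud(c); k,l,s,_=cv2.connectedComponentsWithStats(m.astype(np.uint8))
for i in range(1,k):
    p=P[l==i]
    if s[i,4]>20: print(s[i],p[:,2].max().round(3),p[p[:,2]>p[:,2].max()-.006].mean(0).round(4))
```

```text
[275   7  17  12 186] 0.006 [0.9237 0.0712 0.002 ]
[386   6  17  12 182] 0.942 [ 0.3559 -0.0044  0.9419]
[494   6  17  13 175] 0.006 [ 0.9235 -0.4098  0.0014]
[164   9  18  13 190] 0.942 [ 0.3559 -0.0044  0.9419]
[598   9  17  11 151] 0.942 [ 0.3559 -0.0044  0.9419]
[ 57  13  18  13 175] 0.005 [0.9241 0.5537 0.0018]
[342  23  17  12 187] 0.004 [ 0.8845 -0.0732  0.0011]
[452  22  18  13 196] 0.942 [ 0.3559 -0.0044  0.9419]
[230  24  17  13 198] 0.942 [ 0.3559 -0.0044  0.9419]
[560  24  17  12 184] 0.942 [ 0.3559 -0.0044  0.9419]
[119  27  18  13 185] 0.005 [0.8849 0.4095 0.0016]
[ 14  32  17  12 172] 0.942 [ 0.3559 -0.0044  0.9419]
[24 51  7  6 27] 0.153 [0.7686 0.532  0.1512]
[58 60  8  6 31] 0.154 [0.7476 0.4635 0.1512]
[310 132  12  17 144] 0.091 [0.6196 0.0038 0.0873]
[ 90 212  10  21  97] 0.02 [0.4695 0.4453 0.0166]
[403 229  11  10  85] 0.107 [ 0.4331 -0.1614  0.1043]
[395 234  11   9  27] 0.051 [ 0.4242 -0.1604  0.0499]
[384 285  17  11 143] 0.109 [ 0.33   -0.1348  0.1048]
```

View pics/t1.png

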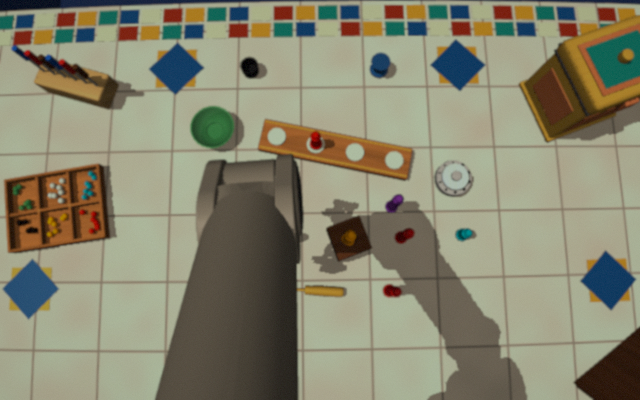

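The coral stands on mark 2 at (316,140), and the arm is over the ebony. I'll grasp the ebony next.

```bash
python3 -m jog '[[0.05,0,4,0],[0.05,0,8,0],[0.05,0,10.2,0],[0.05,0,10.2,0],[0.05,0,10.2,0],[0.05,0,10.2,0]]' >/dev/null; python3 -m jog '[[0,0,0,0],[0,0,0,0],[0,0,0,0],[0,0,0,0],[0,0,0,0],[0,0,0,0],[0,0,0,0],[0,0,0,0],[0,0,0,0],[0,0,0,0]]' 1 40;  python3 go.py .6045 -.0737 .165 -12.6
```

```text
t: 9.88
eef_pos: [0.437, 0.066, 0.0242]
tool_rot: [-0.0, 0.78, 0.625, 0.0]
contact_force: [-1.6, -0.2, 6.9]
gripper_width: 0.217
grasp_force: 38.8
[ -9.97  19.4  -14.08] spin -0.000 rows 7.0 | pos [0.437  0.066  0.0242] yaw -12.6 z [ 0.     0.001 -1.   ] q7 -0.11 t 9.9
```

```bash
python3 -m jog '[[0,0,-4,0],[0,0,-8,0],[0,0,-12,0],[-1,2,-14.1,0],[-2.5,5,-14.1,0],[-4,8,-14.1,0],[-5.5,11,-14.1,0],[-7,14,-14.1,0],[-8.5,17,-14.1,0],[-10,19.4,-14.1,0],[-10,19.4,-14.1,0],[-10,19.4,-14.1,0],[-10,19.4,-14.1,0],[-10,19.4,-14.1,0],[-10,19.4,-14.1,0],[-10,19.4,-14.1,0],[-10,19.4,-14.1,0]]' >/dev/null;  python3 go.py .6045 -.0737 .046 -12.6
```

```text
[-0.03  0.06 11.89] spin 0.001 rows 3.0 | pos [ 0.6039 -0.0733  0.1649] yaw -12.5 z [ 0.     0.001 -1.   ] q7 0.10 t 11.3
```

```bash
python3 -m jog '[[0,0.05,3,0],[0,0.05,6,0],[0,0.05,9,0],[0,0.05,10.8,0],[0,0.05,11.3,0],[0,0.05,11.5,0],[0,0.05,11.5,0],[0,0.05,11.5,0],[0,0.05,11.5,0],[0,0.05,11.5,0],[0,0.05,11.5,0],[0,0.05,11.5,0]]';  python3 go.py .6045 -.0737 .046 -12.6
```

```text
t: 12.3
eef_pos: [0.605, -0.0741, 0.0503]
tool_rot: [0.0, 0.78, 0.625, 0.0]
contact_force: [0.7, -0.4, -0.7]
gripper_width: 0.223
grasp_force: 39.5
[ 0.03 -0.06  0.43] spin -0.000 rows 1.0 | pos [ 0.605  -0.0741  0.0503] yaw -12.6 z [ 0.001  0.    -1.   ] q7 0.19 t 12.3
```

```bash
python3 -m jog '[[0,-0.05,0.2,0],[0,-0.05,0.3,0],[0,-0.05,0.4,0],[0,-0.05,0.45,0],[0,-0.05,0.45,0],[0,-0.05,0.45,0],[0,-0.05,0.45,0],[0,-0.05,0.45,0]]';  python3 go.py .6045 -.0737 .046 -12.6; python3 -m jog '[[0,0,0,0],[0,0,0,0],[0,0,0,0],[0,0,0,0],[0,0,0,0],[0,0,0,0],[0,0,0,0],[0,0,0,0],[0,0,0,0]]' -1; python3 -m jog '[[0,0,-3,0],[0,0,-6,0],[0,0,-9,0],[0,0,-12,0],[0,0,-12,0],[0,0,-12,0]]'; python3 go.py .431 -.0564 .16 -12.6
```

```text
t: 12.97
eef_pos: [0.6041, -0.074, 0.0463]
tool_rot: [-0.0, 0.781, 0.625, 0.0]
contact_force: [-3.7, 1.1, 10.6]
gripper_width: 0.219
grasp_force: 40.7
[0.04 0.03 0.03] spin -0.000 rows 1.0 | pos [ 0.6041 -0.074   0.0463] yaw -12.6 z [-0.     0.001 -1.   ] q7 0.19 t 13.0
t: 13.72
eef_pos: [0.6042, -0.0741, 0.0453]
tool_rot: [-0.0, 0.78, 0.625, 0.0]
contact_force: [-0.0, 0.1, 1.1]
gripper_width: 1.004
grasp_force: 0.0
t: 14.22
eef_pos: [0.6054, -0.0742, 0.1671]
tool_rot: [0.001, 0.78, 0.625, 0.002]
contact_force: [-0.7, 0.3, 0.0]
gripper_width: 0.998
grasp_force: 0.0
[ -2.07 -17.41   0.64] spin -0.000 rows 5.0 | pos [ 0.6054 -0.0742  0.1671] yaw -12.6 z [ 0.004  0.    -1.   ] q7 0.10 t 14.2
```

```bash
python3 -m jog '[[-2,-17.4,0.5,0],[-2,-17.4,0.5,0],[-2,-17.4,0.5,0],[-2,-17.4,0.5,0],[-2,-17.4,0.5,0],[-2,-17.4,0.5,0],[-2,-17.4,0.5,0],[-2,-17.4,0.5,0],[-2,-17.4,0.5,0],[-2,-17.4,0.5,0],[-2,-17.4,0.5,0],[-2,-17.4,0.5,0],[-2,-17.4,0.5,0],[-2,-17.4,0.5,0]]' >/dev/null; python3 go.py .431 -.0564 .07 -12.6; python3 meas.py | egrep -v "white|disc"
```

```text
[-0.05  0.1   9.02] spin -0.000 rows 3.0 | pos [ 0.4301 -0.0557  0.1602] yaw -12.6 z [-0. -0. -1.] q7 -0.04 t 15.4
turq top [456 229  16  11  75] top 0.053 [ 0.4322 -0.2895] rms 0.0033 61
turq side [438 172  13  24 177] top 0.051 [ 0.437 -0.285] rms 0.0012 73
red top [310 132  12  17 143] top 0.090 [0.6221 0.0037] rms 0.0009 83
red top [ 90 212  10  21 102] top 0.020 [0.4666 0.4489] rms 0.0052 75
red side [281 165  13  32 291] top 0.087 [0.6219 0.0042] rms 0.0015 208
red side [404 168  18  49 467] top 0.105 [ 0.4344 -0.1624] rms 0.0010 321
red side [439 195  23  54 589] top 0.105 [ 0.3305 -0.1357] rms 0.0010 396
red side [ 71 359  24  28 302] top 0.018 [0.4699 0.4388] rms 0.0052 178
dark top [74 67 14 11 70] top 0.129 [0.747  0.4414] rms 0.0009 12
dark top [352 139  10  20 123] top 0.104 [ 0.6047 -0.0747] rms 0.0005 48
dark top [100 167   9  70 156] top 0.021 [0.5278 0.4321] rms 0.0357 73
dark side [316 151  12  37 320] top 0.102 [ 0.6045 -0.0742] rms 0.0014 249
dark side [  6 192  15  25 172] top 0.129 [0.7472 0.4418] rms 0.0011 41
dark side [387 211  14  37 192] top 0.057 [ 0.4032 
[... 262 characters left out ...]
40  50  12 146] top 0.024 [ 0.6179 -0.1396] rms 0.0214 146
amber top [259 145  72  17 251] top 0.024 [0.6042 0.0456] rms 0.0332 249
amber top [268 276  46  25 563] top 0.021 [0.3374 0.0415] rms 0.0200 141
amber side [379 118  20  16 150] top 0.035 [ 0.7366 -0.4464] rms 0.0041 76
amber side [241 180 131  37 246] top 0.022 [ 0.5899 -0.0169] rms 0.0779 243
amber side [374 182  13  33 326] top 0.115 [ 0.431  -0.0563] rms 0.0009 174
amber side [231 189  51  14  68] top 0.023 [0.6629 0.0542] rms 0.0237 68
amber side [ 347  258   73   47 1046] top 0.021 [0.3326 0.0136] rms 0.0348 546
dish [0.663 0.216 0.007]
gauge [ 0.544 -0.266  0.039]
scoop [0.338 0.077 0.004]
block [ 0.385 -0.015  0.578]
15.4833
```

```bash
python3 -m jog '[[-0.05,0.1,3.5,0],[-0.05,0.1,7,0],[-0.05,0.1,8.8,0],[-0.05,0.1,8.9,0],[-0.05,0.1,8.9,0],[-0.05,0.1,8.9,0],[-0.05,0.1,8.9,0],[-0.05,0.1,8.9,0],[-0.05,0.1,8.9,0]]' ; python3 go.py .431 -.0564 .07 -12.6; python3 -m jog '[[0,0,0,0],[0,0,0,0],[0,0,0,0],[0,0,0,0],[0,0,0,0],[0,0,0,0],[0,0,0,0],[0,0,0,0],[0,0,0,0],[0,0,0,0]]' 1 40;  python3 go.py .431 -.0564 .07 -12.6
```

```text
t: 16.23
eef_pos: [0.4317, -0.0562, 0.0723]
tool_rot: [0.0, 0.78, 0.625, 0.001]
contact_force: [0.1, 0.0, -0.0]
gripper_width: 1.003
grasp_force: 0.0
[-0.04 -0.06  0.23] spin 0.000 rows 1.0 | pos [ 0.4317 -0.0562  0.0723] yaw -12.6 z [ 0.002  0.001 -1.   ] q7 0.15 t 16.2
t: 17.07
eef_pos: [0.4308, -0.0563, 0.0714]
tool_rot: [-0.0, 0.78, 0.625, -0.0]
contact_force: [-0.7, 1.0, 4.9]
gripper_width: 0.218
grasp_force: 39.0
[-0.    0.02  0.14] spin -0.000 rows 1.0 | pos [ 0.4308 -0.0563  0.0714] yaw -12.6 z [-0.  0. -1.] q7 0.15 t 17.1
```

```bash
python3 -m jog '[[0,0,-0.5,0],[0,0,-1,0],[0,0,-1.5,0],[0,0,-2,0],[0,0,-2.5,0],[0,0,-3,0],[0,0,-3.5,0],[0,0,-4,0],[0,0,-4.5,0],[0,0,-5,0],[0,0,-5.5,0],[0,0,-6,0],[0,0,-7.5,0],[0,0,-9.5,0],[0,0,-12,0],[0,0,-12.8,0],[0,0,-12.8,0],[0,0,-12.8,0],[0,0,-12.8,0],[0,0,-12.8,0]]';  python3 go.py .5867 -.1518 .1995 -12.6
python3 - <<'E'
from h import *
c=cam("side"); save(c,"s2.png")
E
```

```text
t: 18.73
eef_pos: [0.43, -0.0563, 0.1982]
tool_rot: [-0.001, 0.78, 0.625, -0.001]
contact_force: [-0.5, 0.0, -0.8]
gripper_width: 0.218
grasp_force: 39.2
[-5.9  17.38 -0.16] spin -0.000 rows 5.0 | pos [ 0.43   -0.0563  0.1982] yaw -12.6 z [-0.002 -0.001 -1.   ] q7 -0.11 t 18.7
```

View pics/s2.png

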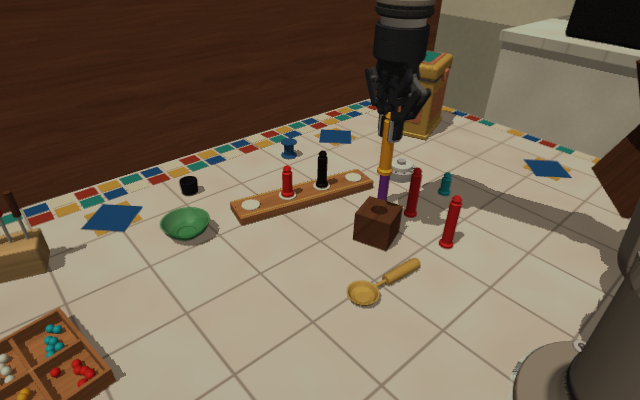

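The amber is clear of the block, held upright with its foot at (385,172). The coral and ebony are standing on the rail at (287,182) and (322,170). I'll carry the amber to mark 4.

```bash
python3 -m jog '[[-1,2,-0.5,0],[-2,5,-0.5,0],[-3,8,-0.5,0],[-4,11,-0.5,0],[-5,14,-0.2,0],[-5.9,17.4,-0.2,0],[-5.9,17.4,-0.2,0],[-5.9,17.4,-0.2,0],[-5.9,17.4,-0.2,0],[-5.9,17.4,-0.2,0],[-5.9,17.4,-0.2,0],[-5.9,17.4,-0.2,0],[-5.9,17.4,-0.2,0],[-5.9,17.4,-0.2,0]]' >/dev/null;  python3 go.py .5867 -.1518 .0834 -12.6
```

```text
[-0.06 -0.1  11.82] spin 0.000 rows 3.0 | pos [ 0.5877 -0.1515  0.2016] yaw -12.6 z [ 0.  0. -1.] q7 0.24 t 19.9
```

```bash
python3 -m jog '[[-0.05,-0.05,3,0],[-0.05,-0.05,6,0],[-0.05,-0.05,9,0],[-0.05,-0.05,10.6,0],[-0.05,-0.05,11.2,0],[-0.05,-0.05,11.4,0],[-0.05,-0.05,11.4,0],[-0.05,-0.05,11.4,0],[-0.05,-0.05,11.4,0],[-0.05,-0.05,11.4,0],[-0.05,-0.05,11.4,0],[-0.05,-0.05,11.4,0]]';  python3 go.py .5867 -.1518 .0834 -12.6
```

```text
t: 20.95
eef_pos: [0.5875, -0.1522, 0.0878]
tool_rot: [0.0, 0.78, 0.625, 0.0]
contact_force: [0.2, 0.7, -0.1]
gripper_width: 0.219
grasp_force: 39.5
[ 0.02 -0.09  0.44] spin -0.000 rows 1.0 | pos [ 0.5875 -0.1522  0.0878] yaw -12.6 z [ 0.001  0.    -1.   ] q7 0.33 t 20.9
```

```bash
python3 -m jog '[[0,-0.05,0.2,0],[0,-0.05,0.3,0],[0,-0.05,0.4,0],[0,-0.05,0.45,0],[0,-0.05,0.45,0],[0,-0.05,0.45,0],[0,-0.05,0.45,0],[0,-0.05,0.45,0]]';  python3 go.py .5867 -.1518 .0834 -12.6; python3 -m jog '[[0,0,0,0],[0,0,0,0],[0,0,0,0],[0,0,0,0],[0,0,0,0],[0,0,0,0],[0,0,0,0],[0,0,0,0],[0,0,0,0]]' -1; python3 -m jog '[[0,0,-3,0],[0,0,-6,0],[0,0,-9,0],[0,0,-9,0],[0,0,-9,0],[0,0,-9,0]]'; python3 go.py .4369 -.2847 .15 -12.6
```

```text
t: 21.62
eef_pos: [0.5868, -0.1522, 0.0834]
tool_rot: [-0.0, 0.781, 0.625, 0.0]
contact_force: [-1.5, 1.3, 6.6]
gripper_width: 0.219
grasp_force: 40.4
[ 0.04 -0.02  0.  ] spin -0.000 rows 1.0 | pos [ 0.5868 -0.1522  0.0834] yaw -12.6 z [ 0.     0.001 -1.   ] q7 0.34 t 21.6
t: 22.37
eef_pos: [0.5868, -0.1521, 0.0828]
tool_rot: [0.0, 0.78, 0.625, -0.0]
contact_force: [-0.6, -0.6, 0.4]
gripper_width: 1.002
grasp_force: 0.0
t: 22.87
eef_pos: [0.5864, -0.1518, 0.1723]
tool_rot: [-0.0, 0.78, 0.625, -0.0]
contact_force: [-0.5, -0.3, -0.1]
gripper_width: 1.005
grasp_force: 0.0
[-16.23 -11.69   2.23] spin 0.000 rows 5.0 | pos [ 0.5864 -0.1518  0.1723] yaw -12.6 z [-0.     0.001 -1.   ] q7 0.27 t 22.9
```

```bash
python3 -m jog '[[16.2,-11.7,0,0]]' >/dev/null 2>&1 && echo done; python3 go.py .4369 -.2847 .15 -12.6
```

```text
done
[-18.93  -9.33   2.34] spin -0.010 rows 6.0 | pos [ 0.5708 -0.1215  0.1727] yaw -13.2 z [ 0.002 -0.006 -1.   ] q7 0.20 t 22.9
```

I typed the x sign wrong: the arm moved 4 cm toward +y at a safe height above everything. I'll let it settle and correct.

```bash
python3 -m jog '[[0,0,0,0],[0,0,0,0],[0,0,0,0],[0,0,0,0],[0,0,0,0]]'; python3 go.py .4369 -.2847 .15 -12.6
```

```text
t: 23.37
eef_pos: [0.5702, -0.115, 0.1725]
tool_rot: [0.0, 0.781, 0.625, -0.0]
contact_force: [-0.7, 0.0, -0.8]
gripper_width: 0.999
grasp_force: 0.0
[-19.48  -9.28   2.26] spin -0.002 rows 6.0 | pos [ 0.5702 -0.115   0.1725] yaw -12.7 z [-0.    -0.001 -1.   ] q7 0.20 t 23.4
```

```bash
python3 -m jog '[[-4,-1.9,0,0],[-8,-3.8,0,0],[-12,-5.7,0,0],[-16,-7.6,0,0],[-19.5,-9.3,1,0],[-19.5,-9.3,2.2,0],[-19.5,-9.3,2.2,0],[-19.5,-9.3,2.2,0],[-19.5,-9.3,2.2,0],[-19.5,-9.3,2.2,0],[-19.5,-9.3,2.2,0],[-19.5,-9.3,2.2,0],[-19.5,-9.3,2.2,0],[-19.5,-9.3,2.2,0]]'; python3 go.py .4369 -.2847 .008 -12.6; python3 meas.py | egrep "^(turq|red|dark|disc|amber side)"
```

```text
t: 24.53
eef_pos: [0.4374, -0.2835, 0.1509]
tool_rot: [0.0, 0.78, 0.626, 0.0]
contact_force: [-0.5, 0.0, 0.1]
gripper_width: 1.001
grasp_force: 0.0
[-0.13 -0.02 14.29] spin 0.001 rows 4.0 | pos [ 0.4374 -0.2835  0.1509] yaw -12.6 z [ 0. -0. -1.] q7 0.58 t 24.5
turq top [456 229  16  11 133] top 0.052 [ 0.4369 -0.2842] rms 0.0005 42
turq side [438 172  13  23 189] top 0.051 [ 0.4373 -0.2848] rms 0.0009 76
red top [310 132  12  17 136] top 0.088 [0.6219 0.0036] rms 0.0008 73
red top [ 90 212  10  21 104] top 0.019 [0.4668 0.4491] rms 0.0056 74
red top [395 229  19  14 169] top 0.107 [ 0.434  -0.1627] rms 0.0003 77
red top [384 285  17  12 154] top 0.108 [ 0.3299 -0.1358] rms 0.0003 58
red side [281 165  13  32 292] top 0.087 [0.622  0.0043] rms 0.0015 209
red side [404 168  18  49 469] top 0.105 [ 0.4342 -0.1625] rms 0.0069 320
red side [439 195  23  54 576] top 0.105 [ 0.3306 -0.1356] rms 0.0009 391
red side [ 71 359  24  28 303] top 0.018 [0.4702 0.4388] rms 0.0052 178
dark top [74 67 14 12 82] top 0.129 [0.7466 0.4423] rms 0.0010 15
dark top [350 139  12  18 157] top 0.104 [ 0.6044 
[... 163 characters left out ...]
 28
dark side [316 151  12  37 321] top 0.102 [ 0.6044 -0.0741] rms 0.0013 247
dark side [  4 192  17  25 182] top 0.129 [0.7474 0.4427] rms 0.0010 44
dark side [387 211  14  37 197] top 0.058 [ 0.4035 -0.0614] rms 0.0090 111
amber side [ 378   77   64   63 1569] top 0.129 [ 0.7457 -0.446 ] rms 0.0022 91
amber side [327 132  34  47 434] top 0.127 [ 0.5871 -0.1519] rms 0.0013 167
amber side [241 180 131  37 245] top 0.023 [ 0.5908 -0.0127] rms 0.0779 245
amber side [231 189  51  14  69] top 0.022 [0.6629 0.0552] rms 0.0237 67
amber side [ 347  258   73   47 1047] top 0.021 [0.333  0.0142] rms 0.0346 557
disc top [0.6387 0.0824] [639.1, 82.4, 18.0]
disc side [0.6393 0.0831] [638.7, 82.3, 18.3]
```

Amber, ebony and coral are all within 1 mm of their marks. Turquoise is next.

```bash
python3 -m jog '[[-0.1,0,4,0],[-0.1,0,8,0],[-0.1,0,12,0],[-0.1,0,13.5,0],[-0.1,0,14.2,0],[-0.1,0,14.2,0],[-0.1,0,14.2,0],[-0.1,0,14.2,0],[-0.1,0,14.2,0]]'; python3 -m jog '[[0,0,0,0],[0,0,0,0],[0,0,0,0],[0,0,0,0],[0,0,0,0],[0,0,0,0],[0,0,0,0],[0,0,0,0],[0,0,0,0],[0,0,0,0]]' 1 40;  python3 go.py .6393 .083 .17 -12.6
```

```text
t: 25.38
eef_pos: [0.4379, -0.2854, 0.0103]
tool_rot: [0.001, 0.78, 0.625, 0.001]
contact_force: [-1.5, -0.7, -0.1]
gripper_width: 1.001
grasp_force: 0.0
t: 26.22
eef_pos: [0.4368, -0.2848, 0.0089]
tool_rot: [-0.0, 0.78, 0.625, 0.0]
contact_force: [-1.0, 2.0, 5.0]
gripper_width: 0.22
grasp_force: 38.1
[ 40.32  11.73 -16.1 ] spin -0.000 rows 11.0 | pos [ 0.4368 -0.2848  0.0089] yaw -12.6 z [ 0.  0. -1.] q7 0.76 t 26.2
```

```bash
python3 -m jog '[[0,0,-4,0],[0,0,-8,0],[0,0,-12,0],[0,0,-16,0],[3.7,1.1,-16.1,0],[7.4,2.1,-16.1,0],[11,3.2,-16.1,0],[14.7,4.3,-16.1,0],[18.4,5.3,-16.1,0],[22,6.4,-16.1,0],[25.7,7.5,-16.1,0],[29.4,8.5,-16.1,0],[33,9.6,-16.1,0],[36.7,10.7,-16.1,0],[40.3,11.7,-16.1,0],[40.3,11.7,-16.1,0],[40.3,11.7,-16.1,0],[40.3,11.7,-16.1,0],[40.3,11.7,-16.1,0],[40.3,11.7,-16.1,0]]' >/dev/null; python3 -m jog '[[0,0,0,0],[0,0,0,0],[0,0,0,0],[0,0,0,0]]'; python3 go.py .6393 .083 .031 -12.6
```

```text
t: 28.22
eef_pos: [0.6389, 0.0827, 0.1699]
tool_rot: [-0.0, 0.781, 0.625, 0.0]
contact_force: [0.1, -0.9, 0.5]
gripper_width: 0.22
grasp_force: 38.4
[ 0.04  0.03 13.89] spin -0.001 rows 4.0 | pos [0.6389 0.0827 0.1699] yaw -12.6 z [ 0.  0. -1.] q7 -0.10 t 28.2
```

```bash
python3 -m jog '[[0.05,0,3,0],[0.05,0,6,0],[0.05,0,9,0],[0.05,0,12,0],[0.05,0,13.2,0],[0.05,0,13.5,0],[0.05,0,13.5,0],[0.05,0,13.5,0],[0.05,0,13.5,0],[0.05,0,13.5,0],[0.05,0,13.5,0],[0.05,0,13.5,0]]';  python3 go.py .6393 .083 .031 -12.6
```

```text
t: 29.22
eef_pos: [0.6394, 0.0836, 0.0356]
tool_rot: [0.0, 0.78, 0.625, 0.001]
contact_force: [0.8, -0.8, -0.4]
gripper_width: 0.225
grasp_force: 38.4
[-0.06 -0.    0.46] spin 0.000 rows 1.0 | pos [0.6394 0.0836 0.0356] yaw -12.6 z [ 0.001  0.    -1.   ] q7 -0.01 t 29.2
```

```bash
python3 -m jog '[[-0.05,0,0.2,0],[-0.05,0,0.3,0],[-0.05,0,0.4,0],[-0.05,0,0.45,0],[-0.05,0,0.45,0],[-0.05,0,0.45,0],[-0.05,0,0.45,0],[-0.05,0,0.45,0]]';  python3 go.py .6393 .083 .031 -12.6; python3 -m jog '[[0,0,0,0],[0,0,0,0],[0,0,0,0],[0,0,0,0],[0,0,0,0],[0,0,0,0],[0,0,0,0],[0,0,0,0],[0,0,0,0]]' -1; python3 -m jog '[[0,0,-3,0],[0,0,-6,0],[0,0,-10,0],[0,0,-14,0],[0,0,-17,0],[2,-4,-17,0],[4,-8,-17,0],[6,-12,-17,0],[8,-16,-17,0],[10,-18,-17,0],[13,-18,-17,0],[16,-18,-17,0],[20,-18,-17,0],[20,-18,-17,0],[20,-18,-17,0],[20,-18,-17,0],[20,-18,-17,0],[20,-18,-17,0],[20,-18,-17,0]]'; python3 meas.py | egrep "^(turq|red|dark|disc|amber|gau|dish)"
python3 - <<'E'
from h import *
c=cam("top"); save(c,"t2.png")
c=cam("side"); save(c,"s3.png")
E
```

```text
t: 29.88
eef_pos: [0.6389, 0.0829, 0.031]
tool_rot: [-0.0, 0.781, 0.625, 0.0]
contact_force: [-3.1, 0.3, 7.0]
gripper_width: 0.218
grasp_force: 39.5
[0.02 0.04 0.  ] spin -0.000 rows 1.0 | pos [0.6389 0.0829 0.031 ] yaw -12.6 z [-0.     0.001 -1.   ] q7 -0.01 t 29.9
t: 30.63
eef_pos: [0.6389, 0.0829, 0.0303]
tool_rot: [-0.0, 0.78, 0.625, -0.0]
contact_force: [0.2, 0.6, -1.1]
gripper_width: 0.998
grasp_force: 0.0
t: 32.22
eef_pos: [0.507, 0.3162, 0.2005]
tool_rot: [-0.0, 0.781, 0.625, 0.0]
contact_force: [1.0, 1.4, -0.0]
gripper_width: 1.001
grasp_force: 0.0
turq top [270 126  11  15 107] top 0.075 [0.6392 0.0834] rms 0.0009 48
turq side [244 182  12  26 238] top 0.072 [0.6389 0.0839] rms 0.0014 152
red top [310 133  12  16 135] top 0.088 [0.6219 0.0036] rms 0.0008 72
red top [395 229  19  14 169] top 0.107 [ 0.4339 -0.1628] rms 0.0004 75
red top [384 285  17  12 161] top 0.106 [ 0.3298 -0.1358] rms 0.0003 58
red side [281 166  13  31 289] top 0.087 [0.6217 0.0041] rms 0.0014 205
red side [404 168  18  49 468] top 0.105 [ 0.4343 -0.1622] rms 0.0011 321
red side [439 195  23  54 577] t
[... 734 characters left out ...]
p 0.024 [0.6635 0.0564] rms 0.0211 145
amber top [318 130  37  10 106] top 0.024 [ 0.6438 -0.0378] rms 0.0134 105
amber top [362 139  50  26 264] top 0.128 [ 0.587  -0.1527] rms 0.0103 37
amber top [259 145 148  33 528] top 0.024 [ 0.5856 -0.0331] rms 0.0782 526
amber top [267 276  62  25 657] top 0.022 [0.3345 0.0195] rms 0.0263 241
amber side [ 378   77   64   63 1611] top 0.129 [ 0.7455 -0.4465] rms 0.0021 91
amber side [327 132  34  47 434] top 0.127 [ 0.5869 -0.1522] rms 0.0012 166
amber side [241 180 131  37 244] top 0.022 [ 0.591  -0.0134] rms 0.0782 244
amber side [ 347  258   73   47 1042] top 0.021 [0.3329 0.0143] rms 0.0350 542
dish [0.663 0.216 0.008]
gauge [ 0.544 -0.265  0.041]
```

View pics/t2.png

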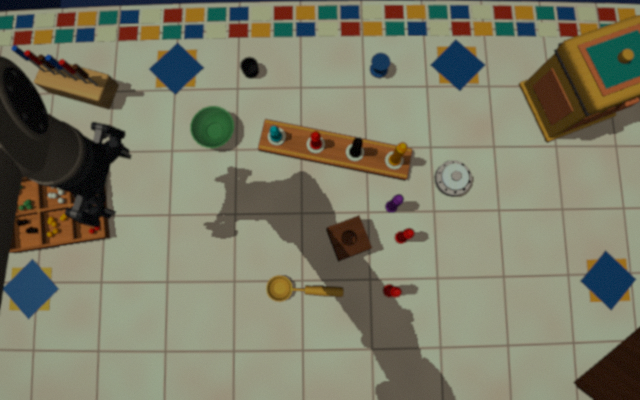

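View pics/s3.png

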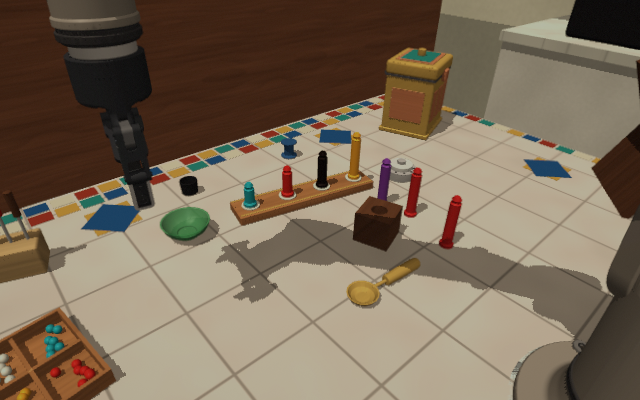

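All four pieces stand upright and centred: turquoise (276,132), coral (316,140), ebony (356,148) and amber (399,154), rising from dish to gauge. The dish and gauge haven't moved, and the arm is clear.

```bash
python3 -c "from station import bot; print(bot.hand_in())"
```

```text
the job is handed in; nothing more can be done
None
```

The job is handed in: turquoise, coral, ebony and amber stand upright within about 1 mm of their mark centres, rising from dish to gauge, with the dish and gauge unmoved, at about 32 s of the 115 s allowed.

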